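Line up the toiletries by height on the glass ledge

ROBOT

A 6-joint arm with a two-finger parallel gripper is mounted at the origin on the work surface. World frame = base frame: x ahead of the robot, y to its left, z up, the work surface at z = 0. Lengths are in m, angles in rad, forces in N, time in s.
With the tool pointing down it reaches from about 0.35 to 0.975 m from the base axis. Payload 4.9 kg.
Tool frame: the origin (TCP) lies midway between the tips of the shut fingers; the grasp point (between the pads) lies manip.grip_depth behind it (manip.grip_depth is the distance from the TCP to the grasp point, in m); z points along the fingers, x is the direction in which the jaws open and shut, and the axes are right-handed (so a half turn about z gives the same grasp; the last joint's range is limited). The gripper opens to 85 mm and grips with 20 to 120 N. Pads are 22 mm wide; open, the fingers measure 114 mm over their backs; the gripper's body (76 mm by 85 mm) begins 54 mm behind the grasp point. The pads swing forward as they close: fully open they stand 13 mm farther back than shut.
Start: joints at [1.13, 0.053, 1.613, -0, 1.476, -0.119], TCP at [0.198, 0.593, 0.231] pointing down, gripper open.
Joint ranges: [-3.01, 3.01], [-1.01, 2.22], [0.06, 2.58], [-1.02, 4.17], [0.09, 2.62], [-3.14, 3.14]. Speed limits (rad/s): [2.57, 2.57, 3.14, 3.14, 3.14, 3.14].

INTERFACE

Orientations are given as a unit quaternion [w, x, y, z].
In Python, from plant import state, grab_frame, ticket, manip gives the robot as it stands.
- The arm moves only by the tool carry_out, never from a script. Its argument "moves" is a list that holds one entry, the list of rows, each a list of 7 numbers: the turn, a rotation vector about the tool's x, y, z each as a share of 5 degrees, from -1 to 1, then the shift along the tool's x, y, z each as a share of 0.04 m, from -1 to 1, then the gripper command: -1 is shut, 1 is fully open, values between are in proportion. A call has 1 to 8 rows; each row shifts and turns the commanded pose from where the row before left it, along the tool's axes as they then stand; what a row does not reach is not made up. A row lasts 1/12 s, in which the tool goes at most 41.7 mm and 7.16 degrees, less where a joint would pass 70% of its speed; a pose out of reach is approached as far as the arm can. A call with a number of a shift or a turn outside -1 to 1 is refused whole. A call with a gripper value outside its range is refused whole. The fingers move at their own pace and stop on an object; the grip force is fixed at half the most. Time passes only in rows, so rows that do not move let the fingers close. It gives the time, the measured TCP pose, the force and the opening at its end, in the units of the state.
- state(): the state, without advancing time (a new reading comes with each control period).
- grab_frame(name): name is "scene" or "top" or "wrist"; returns a dict with "frame" (480x640x3 uint8, red, green, blue), "z_map" (480x640 float32, m along the optical axis (not along the pixel's ray), 0 where there is no reading), "K" (3x3 intrinsics, pixels), "world_from_camera" (4x4, takes a point from camera to world coordinates); the wrist camera has in their place "hand_eye" (4x4, takes a point from camera to tool coordinates, whose origin is the TCP and whose axes are the tool frame's). Camera axes: x right, y down, z forward; pixel columns grow to the right and rows downward; lengths in m; the calibration is good to about 2 mm. A picture is of the moment at which its call begins: read the wrist's pose just before it.
- ticket.job_done(): hands the job in, once; it reports no verdict.
The state is a dict: "time": time; "joint_pos": joint angles; "joint_vel": joint speeds; "joint_efforts": joint torques, N m; "tool_pos": TCP position; "tool_rot": TCP orientation; "contact_force": force on the tool from outside, world axes, zero at the start; "ft_torque": the same for the moment, N m; "gripper_width": opening from 0.0 (shut) to 1.0 (fully open).
Only numpy, scipy, OpenCV 4.12 (cv2) and the standard library are available. Lean on these libraries where they do the work, as an engineer would, in place of code of your own. Each camera call takes 0.05 s, during which the arm holds its last target.

TASK

Line up the four containers in order of height on the row of cork pads on the glass ledge, one upright and centred on each pad: the tallest on the pad next to the oval ceramic tray, then stepping down to the shortest at the pill box end. Keep the containers upright as you move them, and leave the tray and the pill box where they are.

Things in the scene. Friction and masses are not known exactly. Their poses are not given: they have to be found in the camera images.
- pump: empty white plastic pump dispenser, the tallest, 140 mm high: round body 50 mm across up to 106 mm, thin neck, locked (rigid) push head 28 mm across from 122 to 140 mm, nozzle reaching 30 mm from the axis along its +x. About 90 g. Starts upright on the counter, on the robot's side of the ledge. Origin: centre of its underside; z up.
- bottle: white plastic lotion bottle, second tallest, 110 mm high: round body 46 mm across up to 82 mm, grey cap 30 mm across above it. About 100 g. Starts upright on the counter, on the robot's side of the ledge. Origin: centre of its underside; z up.
- canister: plain aluminium canister with a lid, third in height, 80 mm high: round, 50 mm across, the lid (top 16 mm) 52 mm across. About 110 g. Starts upright on the counter, on the robot's side of the ledge. Origin: centre of its underside; z up.
- pot: low white plastic cream pot with a screw lid, the shortest, 50 mm high: round, 48 mm across, the lid (top 18 mm) 52 mm across. About 80 g. Starts upright on the counter, on the robot's side of the ledge. Origin: centre of its underside; z up.
- pad_a: round cork pad, 60 mm across, 4 mm thick, fixed on the glass ledge, the leftmost (+y) of the row of four alike, about 95 mm apart. Origin: centre of its underside, on the glass 30 mm above the counter; its top is 4 mm higher. z up, x across the ledge (away from the robot, but for up to 0.15 rad of yaw), y along the row to the left.
- pad_b: round cork pad, 60 mm across, 4 mm thick, fixed on the glass ledge, second from the left of four alike, about 95 mm apart. Origin: centre of its underside, on the glass 30 mm above the counter; its top is 4 mm higher. z up, x across the ledge (away from the robot, but for up to 0.15 rad of yaw), y along the row to the left.
- pad_c: round cork pad, 60 mm across, 4 mm thick, fixed on the glass ledge, third from the left of four alike, about 95 mm apart. Origin: centre of its underside, on the glass 30 mm above the counter; its top is 4 mm higher. z up, x across the ledge (away from the robot, but for up to 0.15 rad of yaw), y along the row to the left.
- pad_d: round cork pad, 60 mm across, 4 mm thick, fixed on the glass ledge, the rightmost (-y) of the row of four alike, about 95 mm apart. Origin: centre of its underside, on the glass 30 mm above the counter; its top is 4 mm higher. z up, x across the ledge (away from the robot, but for up to 0.15 rad of yaw), y along the row to the left.
- tray: small oval white ceramic tray, loose, 108 mm (its y) by 76 mm (its x), 13 mm high, standing on the glass ledge beyond one end of the row of pads, either the left or the right end, about 95 mm from the centre of the nearest pad. It marks the end for the tallest container. Origin: centre of its underside. To be left alone.
- pillbox: closed round blue plastic pill box, loose, 62 mm across, 22 mm high, on the glass ledge beyond the other end of the row. Origin: centre of its underside. To be left alone.
Not all that is in view belongs to the job. What is shaped like the canister but orange is not meant.

How it is judged:
By the outcome, as a careful person would: the job done as asked, in the order asked, and still so for the second after the job is handed in, with the robot touching nothing.
It also fails if it takes over 99 s, if anything falls off the work surface, if the arm or the gripper's body presses on something with over 40 N, if the wrist force passes 120 N, or if a joint passes its speed limit or range.

## Working session

There is one attempt and no reset: what is moved stays moved. The work goes in short steps, Python scripts to look and compute and a tool call to move; the robot and the scene stay as the last step left them, time stands still between calls to the robot, and variables do not carry over. Pictures are saved under pics/ and viewed, and the job is handed in when it is done.

Besides the shell and the picture viewer there is one more tool, called after ">>>" as a command line: name --argument value ..., lists and objects as JSON in quotes. carry_out: Moves the arm, as the interface text tells. Shift numbers are shares of 0.04 m and turn numbers shares of 5 degrees, none past 1 either way. Its arguments: {"type":"object","properties":{"moves":{"type":"array"}},"required":["moves"]}

```bash
ls; mkdir -p pics; python3 - <<'E'
from plant import state, grab_frame, manip
import cv2,numpy as np
print(state()); print(manip.grip_depth, [a for a in dir(manip) if a[0]!='_'])
for n in("scene","top"):
    f=grab_frame(n); cv2.imwrite(f"pics/{n}0.png",f["frame"][:,:,::-1]); np.savez(f"{n}0.npz",**f)
    print(f["K"],f["world_from_camera"].round(3))
E
```

```text
pics
{'time': 0.0, 'joint_pos': array([ 1.12999533e+00,  5.33918617e-02,  1.61430812e+00, -3.44705560e-05,
        1.47599310e+00, -1.19006386e-01]), 'joint_vel': array([-0.00097002,  0.00014536,  0.00037439,  0.00075761, -0.00145457,
       -0.00128965]), 'joint_efforts': array([-2.37558939e-03, -3.93682694e+01, -3.70167017e+01, -1.97383479e-04,
        7.19238102e-03, -8.60017870e-07]), 'tool_pos': array([0.19741091, 0.59234158, 0.23003289]), 'tool_rot': array([ 5.23565653e-04,  8.11253653e-01,  5.84693431e-01, -9.10560273e-04]), 'contact_force': array([-1.05464785,  0.54669201, -0.50193402]), 'ft_torque': array([ 0.01254897, -0.00041607, -0.02850312]), 'gripper_width': 0.9984581966361966}
0.0187 ['IKError', 'grip_depth']
[[542.30665833   0.         320.14587138]
 [  0.         542.30665833 234.59454991]
 [  0.           0.           1.        ]] [[-0.546  0.449 -0.707  1.246]
 [ 0.838  0.279 -0.469  0.505]
 [-0.013 -0.849 -0.528  0.632]
 [ 0.     0.     0.     1.   ]]
[[466.39480821   0.         320.20516148]
 [  0.         466.39480821 238.30774194]
 [  0.           0.           1.        ]] [[-0.028 -0.981  0.193  0.344]
 [-0.999  0.033  0.024  0.006]
 [-0.03  -0.193 -0.981  0.981]
 [ 0.     0.     0.     1.   ]]
```

View pics/scene0.png

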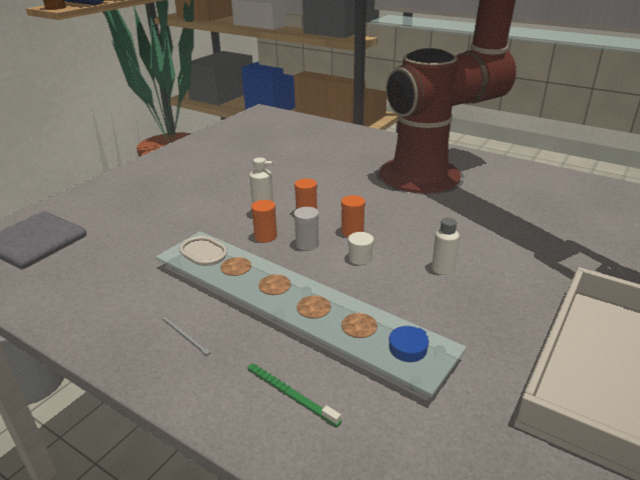

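View pics/top0.png

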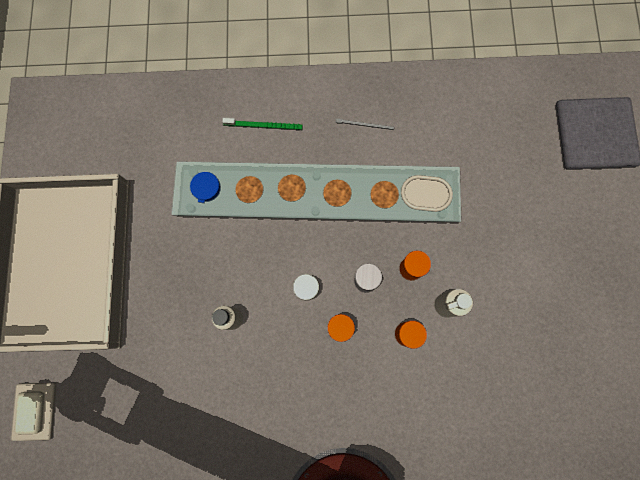

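The top view (+y left, +x up) shows the tray at (427,193), past the right end of the row. So the order is pump→pad_d (385,194), bottle→pad_c (337,193), canister→pad_b (292,188), pot→pad_a (250,189).

Candidates:
- **Pump:** (459,302).
- **Bottle:** (224,318), with a grey cap.
- **Canister:** (368,277), the grey one. The orange ones at (417,264), (341,328) and (412,334) are decoys.
- **Pot:** (306,287).

```bash
cat > h.py <<'E'
import numpy as np,cv2
def ray(f,uv,z,M=None):
    M=f["world_from_camera"] if M is None else M
    uv=np.atleast_2d(uv).astype(float);K=f["K"]
    d=np.c_[(uv[:,0]-K[0,2])/K[0,0],(uv[:,1]-K[1,2])/K[1,1],np.ones(len(uv))]@M[:3,:3].T
    o=M[:3,3];return o+d*((z-o[2])/d[:,2])[:,None]
def cloud(f,M=None):
    M=f["world_from_camera"] if M is None else M
    z=f["z_map"];v,u=np.mgrid[:480,:640];K=f["K"]
    P=np.stack([(u-K[0,2])/K[0,0]*z,(v-K[1,2])/K[1,1]*z,z],-1)@M[:3,:3].T+M[:3,3]
    P[z==0]=np.nan;return P
def circ(P):
    A=np.c_[2*P,np.ones(len(P))];s=np.linalg.lstsq(A,(P**2).sum(1),rcond=None)[0]
    return s[:2],np.sqrt(s[2]+s[:2]@s[:2])
E
python3 - <<'E'
from h import *
f=dict(np.load("top0.npz"));C=cloud(f);g=dict(np.load("scene0.npz"));G=cloud(g)
print("counter z",np.nanmedian(C[380:400,300:340,2]),np.nanmedian(G[420:450,430:470,2]))
img=f["frame"]
hsv=cv2.cvtColor(img,cv2.COLOR_RGB2HSV)
# pads: orange-brown in ledge
def blobs(f,mask,z,amin=150,win=None):
    n,l,s,c=cv2.connectedComponentsWithStats(mask.astype(np.uint8))
    for i in range(1,n):
        if s[i,4]>amin:
            cs,_=cv2.findContours((l==i).astype(np.uint8),cv2.RETR_EXTERNAL,cv2.CHAIN_APPROX_NONE)
            h=max(cs,key=len)[:,0];W=ray(f,h,z)[:,:2]
            hull=cv2.convexHull(h)[:,0];cc,r=circ(ray(f,hull,z)[:,:2])
            print(c[i].round(1),s[i,4],"circ",cc.round(4),r.round(4))
m=(hsv[...,1]>110)&(hsv[...,0]<18);m[:150]=0;m[220:]=0
print("pads top");blobs(f,m,.034)
h2=cv2.cvtColor(g["frame"],cv2.COLOR_RGB2HSV)
m=(h2[...,1]>110)&(h2[...,0]<18);m[:252]=0;m[345:]=0;m[:,:215]=0;m[:,385:]=0
print("pads scene");blobs(g,m,.034)
for n,(u,v),H in(("pump",(459,302),.14),("bottle",(224,318),.11),("can",(368,277),.08),("pot",(306,287),.05),("o1",(417,264),.08),("o2",(341,328),.08),("o3",(412,334),.08),("tray",(427,193),.043)):
    sub=C[v-22:v+23,u-30:u+30];k=np.abs(sub[...,2]-H)<.008
    p=sub[k]; 
    mk=np.uint8(k); q=p[:,:2]
    if len(q)<10: print(n,"few",np.nanmax(sub[...,2]));continue
    hl=cv2.convexHull(q.astype(np.float32))[:,0];print(n,len(q),"mean",q.mean(0).round(4),"z",np.median(p[:,2]).round(4),"circ",*circ(hl))
    bd=(np.isfinite(sub[...,2])&(sub[...,2]>.015)&(sub[...,2]<.3));
    # scene cam
    c=q.mean(0);k=(np.hypot(G[...,0]-c[0],G[...,1]-c[1])<.045)&(np.abs(G[...,2]-H)<.006)
    if k.sum()>5: print("   scene top",k.sum(),G[k].mean(0).round(4), circ(cv2.convexHull(G[k][:,:2].astype(np.float32))[:,0]))
E
```

```text
counter z -0.00037210993492720057 -0.0017122815374590594
pads top
[291.3 187.4] 575 circ [0.6425 0.0874] 0.0291
[249. 189.] 573 circ [0.6423 0.1775] 0.029
[336.9 192.5] 582 circ [ 0.6276 -0.0087] 0.0291
[384.2 194. ] 599 circ [ 0.6206 -0.1077] 0.0292
pads scene
[235.3 266. ] 383 circ [ 0.6255 -0.1026] 0.0276
[274.3 284.2] 444 circ [ 0.6321 -0.0046] 0.0278
[313.4 306.4] 536 circ [0.6468 0.0911] 0.028
[358.9 325.1] 621 circ [0.6463 0.181 ] 0.0282
pump 253 mean [ 0.3864 -0.2208] z 0.1389 circ [ 0.38477997 -0.21756556] 0.01960169069145782
   scene top 71 [ 0.3888 -0.219   0.1365] (array([ 0.38413533, -0.21738277]), np.float64(0.018494060288691976))
bottle 210 mean [0.3733 0.2171] z 0.1092 circ [0.37313115 0.2176848 ] 0.014511947980113607
   scene top 114 [0.3762 0.2205 0.1074] (array([0.37437921, 0.2206974 ]), np.float64(0.014470599393832611))
can 555 mean [ 0.4429 -0.0629] z 0.0796 circ [ 0.44298671 -0.06277549] 0.025264443989340166
   scene top 263 [ 0.4464 -0.0594  0.0772] (array([ 0.44469534, -0.06077192]), np.float64(0.02570159709414224))
pot 522 mean [0.4298 0.0601] z 0.0495 circ [
[... 263 characters left out ...]
4685 -0.1547  0.0771] (array([ 0.46702406, -0.15623566]), np.float64(0.0258323504739036))
o2 584 mean [ 0.3476 -0.0064] z 0.0795 circ [ 0.3478087  -0.00636651] 0.025372295051096932
   scene top 239 [ 0.3502 -0.0026  0.0771] (array([ 0.34880416, -0.00335093]), np.float64(0.025918471670150194))
o3 606 mean [ 0.3316 -0.1406] z 0.0796 circ [ 0.33170395 -0.1409916 ] 0.02543027121269841
   scene top 194 [ 0.3338 -0.1379  0.0769] (array([ 0.33269926, -0.13893798]), np.float64(0.02611259922163694))
tray 874 mean [ 0.6177 -0.1946] z 0.0396 circ [ 0.61748482 -0.19307857] 0.048689901208603927
   scene top 191 [ 0.617  -0.2031  0.0393] (array([ 0.61863202, -0.19567363]), np.float64(0.04287460070127429))
```

```bash
python3 - <<'E'
import cv2
a=cv2.imread("pics/top0.png")[230:360,190:500];b=cv2.imread("pics/scene0.png")[140:280,230:480]
cv2.imwrite("pics/c1.png",cv2.resize(a,None,fx=2.5,fy=2.5))
cv2.imwrite("pics/c2.png",cv2.resize(b,None,fx=3,fy=3))
E
```

```text
(no output)
```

View pics/c1.png

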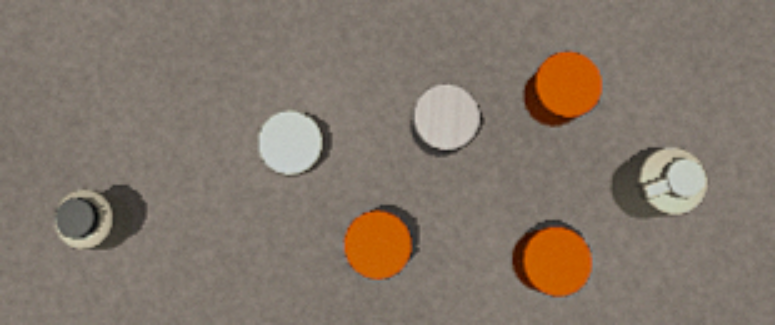

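The crop confirms it: the grey brushed canister is at (368,277), and the pump's nozzle points toward +y. First I'll turn the jaws to the world x axis.

>>> carry_out --moves '[[[0,0,1,0,0,0,1],[0,0,1,0,0,0,1],[0,0,1,0,0,0,1],[0,0,1,0,0,0,1],[0,0,1,0,0,0,1],[0,0,1,0,0,0,1],[0,0,1,0,0,0,1],[0,0,1,0,0,0,1]]]'

```text
time: 0.77
tool_pos: [0.1975, 0.5926, 0.2306]
tool_rot: [0.0, 0.963, 0.27, -0.0]
contact_force: [0.3, -0.1, 0.6]
gripper_width: 1.0
```

>>> carry_out --moves '[[[0,0,1,0,0,0,1],[0,0,1,0,0,0,1],[0,0,1,0,0,0,1],[0,0,1,0,0,0,1],[0,0,1,0,0,0,1],[0,0,1,0,0,0,1],[0,0,0.3,0,0,0,1],[0,0,0,0,0,0,1]]]'

```text
time: 1.43
tool_pos: [0.1975, 0.5926, 0.2306]
tool_rot: [0.001, 1.0, 0.0, -0.0]
contact_force: [-0.2, -0.2, -0.7]
gripper_width: 1.001
```

```bash
cat >> h.py <<'E'
from scipy.spatial.transform import Rotation as Ro
def T(s):
    M=np.eye(4);q=s["tool_rot"];M[:3,:3]=Ro.from_quat([q[1],q[2],q[3],q[0]]).as_matrix();M[:3,3]=s["tool_pos"];return M
def wrist(name):
    from plant import state,grab_frame
    s=state();f=grab_frame("wrist");M=T(s)@f["hand_eye"];cv2.imwrite(f"pics/{name}.png",f["frame"][:,:,::-1]);np.savez(f"{name}.npz",M=M,tp=s["tool_pos"],**f)
    return s,f,M
def show(s):
    print("t",round(s["time"],2),"pos",s["tool_pos"].round(4),"xax",T(s)[:3,0].round(3),"zax",T(s)[:3,2].round(3),"F",s["contact_force"].round(1),"w",round(s["gripper_width"],3),"j",s["joint_pos"].round(2))
E
python3 - <<'E'
from h import *
s,f,M=wrist("w0");show(s);print(f["hand_eye"].round(4),f["K"])
E
```

```text
t 1.43 pos [0.1975 0.5926 0.2306] xax [ 1.     0.001 -0.001] zax [-0.001 -0.001 -1.   ] F [-0.2 -0.2 -0.7] w 1.001 j [ 1.13  0.05  1.61 -0.    1.48  1.13]
[[ 1.000e+00  9.000e-04  3.000e-04 -4.000e-04]
 [-1.000e-03  9.486e-01  3.166e-01 -8.090e-02]
 [-0.000e+00 -3.166e-01  9.486e-01 -1.422e-01]
 [ 0.000e+00  0.000e+00  0.000e+00  1.000e+00]] [[390.59652178   0.         316.43099365]
 [  0.         390.59652178 245.15767501]
 [  0.           0.           1.        ]]
```

View pics/w0.png

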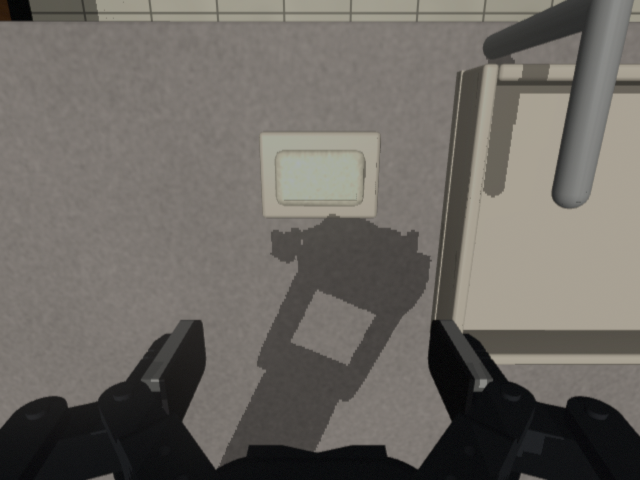

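The wrist view shows a soap dish at (320,175), the bin at right and a pipe at upper right; there is nothing to grasp here. Next I'll go above the working area to measure the pads.

>>> carry_out --moves '[[[0,0,0,0.5,0.87,-0.06,1],[0,0,0,0.5,0.87,-0.06,1],[0,0,0,0.5,0.87,-0.06,1],[0,0,0,0.5,0.87,-0.06,1],[0,0,0,0.5,0.87,-0.06,1],[0,0,0,0.5,0.87,-0.06,1],[0,0,0,0.5,0.87,-0.06,1],[0,0,0,0.5,0.87,-0.06,1]]]'

```text
time: 2.15
tool_pos: [0.3583, 0.3129, 0.2505]
tool_rot: [-0.0, 1.0, 0.001, 0.0]
contact_force: [1.0, -0.1, 0.3]
gripper_width: 0.999
```

>>> carry_out --moves '[[[0,0,0,0.5,0.87,-0.06,1],[0,0,0,0.5,0.87,-0.06,1],[0,0,0,0.5,0.87,-0.06,1],[0,0,0,0.5,0.87,-0.06,1],[0,0,0,0.5,0.87,-0.06,1],[0,0,0,0.5,0.87,-0.06,1],[0,0,0,0.5,0.87,-0.06,1],[0,0,0,0,0,0,1]]]'

```text
time: 2.82
tool_pos: [0.5006, 0.0658, 0.2676]
tool_rot: [0.001, 1.0, -0.003, 0.001]
contact_force: [-0.6, -0.4, -0.6]
gripper_width: 0.998
```

>>> carry_out --moves '[[[0,0,0,0,0,0,1],[0,0,0,0,0,0,1]]]'

```text
time: 2.98
tool_pos: [0.498, 0.0713, 0.267]
tool_rot: [-0.0, 1.0, 0.001, -0.0]
contact_force: [-0.5, 0.2, 0.0]
gripper_width: 1.003
```

```bash
python3 - <<'E'
from h import *
s,f,M=wrist("w1");show(s)
E
```

```text
t 2.98 pos [0.498  0.0713 0.267 ] xax [ 1.     0.001 -0.001] zax [-0.001  0.    -1.   ] F [-0.5  0.2  0. ] w 1.003 j [-0.01 -0.26  1.85  0.    1.56 -0.01]
```

View pics/w1.png

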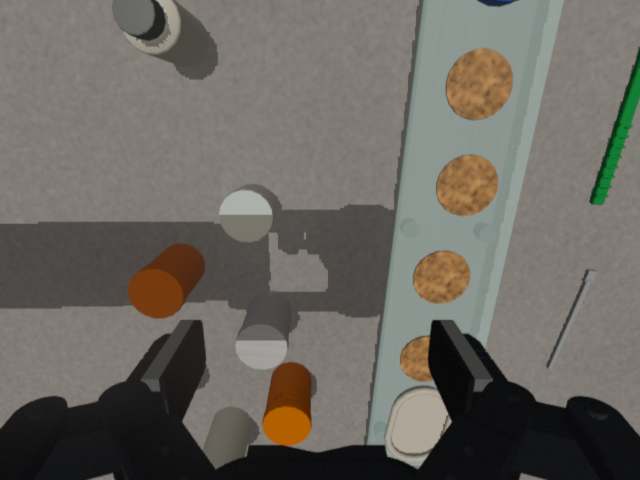

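Wrist view: pads at (480,84), (467,185), (441,277) and (425,358, partly hidden by a finger). The pot is at (246,216), the canister at (262,347) and the bottle cap at (138,18).

```bash
cat >> h.py <<'E'
def padfit(f,M,box,z=.034,show_=True):
    hsv=cv2.cvtColor(f["frame"],cv2.COLOR_RGB2HSV)
    m=((hsv[...,1]>90)&(hsv[...,0]<18)&(hsv[...,2]>40)).astype(np.uint8)
    u0,v0,u1,v1=box;w=np.zeros_like(m);w[v0:v1,u0:u1]=m[v0:v1,u0:u1]
    w=cv2.morphologyEx(w,cv2.MORPH_CLOSE,np.ones((5,5),np.uint8))
    n,l,s,c=cv2.connectedComponentsWithStats(w);i=1+np.argmax(s[1:,4])
    cs,_=cv2.findContours((l==i).astype(np.uint8),cv2.RETR_EXTERNAL,cv2.CHAIN_APPROX_NONE)
    h=cv2.convexHull(max(cs,key=len))[:,0]
    return ray(f,h,z,M)[:,:2],h
E
python3 - <<'E'
from h import *
f=dict(np.load("w1.npz"));M=f["M"]
for n,b in(("a",(430,35,530,130)),("b",(420,140,510,225)),("c",(400,240,480,310)),("d",(390,325,432,390))):
    W,h=padfit(f,M,b)
    if n=="d": W=W[h[:,0]<428]
    print(n,*[np.round(x,4) for x in circ(W)],len(W))
C=cloud(f,M)
for n,(u,v),H in(("bottle",(138,18),.11),("pot",(246,216),.05),("can",(262,345),.08)):
    v0=max(0,v-40);sub=C[v0:v+40,u-45:u+45];p=sub[np.abs(sub[...,2]-H)<.006]
    hl=cv2.convexHull(p[:,:2].astype(np.float32))[:,0];print(n,len(p),np.median(p[:,2]).round(4),p[:,:2].mean(0).round(4),*[np.round(x,4) for x in circ(hl)])
E
```

```text
a [0.6418 0.1781] 0.0292 36
b [0.6422 0.088 ] 0.0292 33
c [ 0.6274 -0.0079] 0.0293 30
d [ 0.6208 -0.1065] 0.0295 15
bottle 1429 0.1094 [0.3747 0.2153] [0.3737 0.2182] 0.0148
pot 2269 0.0497 [0.4309 0.0617] [0.4306 0.0608] 0.0256
can 2007 0.0799 [ 0.4443 -0.0605] [ 0.4439 -0.0623] 0.0258
```

The pads agree across the wrist and top views to within 1 mm. I'll start with the pot.

>>> carry_out --moves '[[[0,0,0,-0.84,0.13,0.2,1],[0,0,0,-0.84,0.13,0.2,1],[0,0,0,0,0,1,1],[0,0,0,0,0,1,1],[0,0,0,0,0,1,1],[0,0,0,0,0,1,1],[0,0,0,0,0,0.8,1],[0,0,0,0,0,0,1]]]'

```text
time: 3.7
tool_pos: [0.4243, 0.0622, 0.052]
tool_rot: [-0.0, 1.0, 0.002, -0.007]
contact_force: [-0.6, 0.7, -0.5]
gripper_width: 1.004
```

>>> carry_out --moves '[[[0,0,0,0,0,0.4,1],[0,0,0,0,0,0.3,1],[0,0,0,0,0,0.3,1],[0,0,0,0,0,0,1]]]'

```text
time: 4.03
tool_pos: [0.4302, 0.0617, 0.0191]
tool_rot: [-0.0, 1.0, 0.002, -0.001]
contact_force: [-0.6, -0.2, 0.1]
gripper_width: 1.003
```

```bash
python3 - <<'E'
from h import *
s,f,M=wrist("w2");show(s)
E
```

```text
t 4.03 pos [0.4302 0.0617 0.0191] xax [ 1.     0.003 -0.002] zax [-0.002  0.    -1.   ] F [-0.6 -0.2  0.1] w 1.003 j [-0.03 -0.17  2.21  0.    1.11 -0.03]
```

View pics/w2.png

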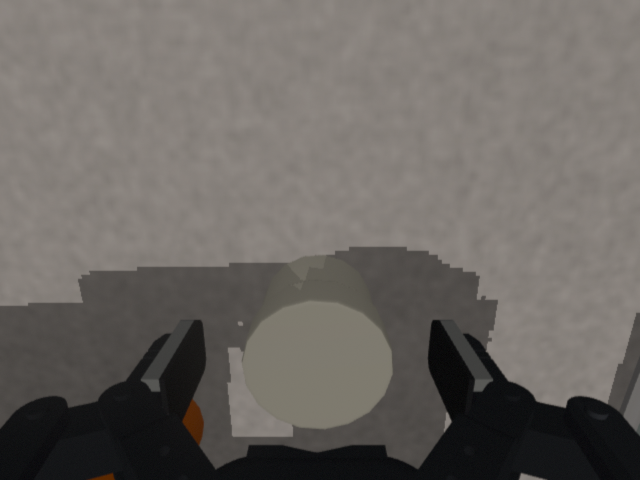

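The pot lid sits centred between the fingers at (318,365). Closing now.

>>> carry_out --moves '[[[0,0,0,0,0,0,-1],[0,0,0,0,0,0,-1],[0,0,0,0,0,0,-1],[0,0,0,0,0,0,-1],[0,0,0,0,0,0,-1],[0,0,0,0,0,0,-1],[0,0,0,0,0,0,-1],[0,0,0,0,0,0,-1]]]'

```text
time: 4.75
tool_pos: [0.4326, 0.0609, 0.0213]
tool_rot: [-0.0, 1.0, 0.001, 0.001]
contact_force: [-1.4, 1.6, 6.2]
gripper_width: 0.588
```

>>> carry_out --moves '[[[0,0,0,0,0,0,-1],[0,0,0,0,0,-0.3,-1],[0,0,0,0,0,-0.7,-1],[0,0,0,0,0,-0.7,-1],[0,0,0,0,0,-0.7,-1],[0,0,0,0,0,-0.6,-1],[0,0,0,0,0,0,-1]]]'

```text
time: 5.33
tool_pos: [0.4346, 0.0607, 0.1457]
tool_rot: [0.0, 1.0, 0.001, 0.006]
contact_force: [1.1, -0.9, 0.1]
gripper_width: 0.589
```

```bash
python3 - <<'E'
from h import *
s,f,M=wrist("w3");show(s)
C=cloud(f,M);P=np.linalg.inv(T(s));Q=C@P[:3,:3].T+P[:3,3]
sub=Q[280:450,235:400];z=np.nanmedian(Q[330:370,300:340,2]);k=abs(sub[...,2]-z)<.004
p=sub[k][:,:2];print("tool z of top",z,p.mean(0),circ(cv2.convexHull(p.astype(np.float32))[:,0]))
E
```

```text
t 5.33 pos [0.4346 0.0607 0.1457] xax [1.    0.001 0.011] zax [ 0.011 -0.    -1.   ] F [ 1.1 -0.9  0.1] w 0.589 j [-0.03 -0.36  2.13  0.    1.37 -0.03]
tool z of top -0.02846403635334399 [-0.00023595 -0.00274885] (array([-0.00047276, -0.00086738]), np.float64(0.026763015469684615))
```

View pics/w3.png

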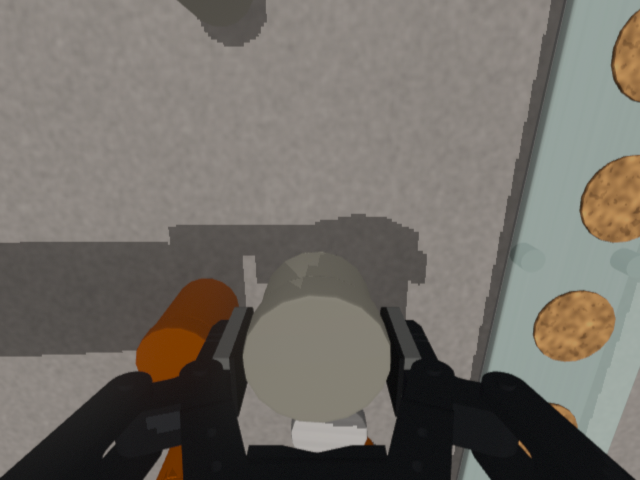

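The pot is held centred, with the top 28.5 mm above the TCP. Carrying it to pad_a.

>>> carry_out --moves '[[[0,0,0,0.5,-0.3,0,-1],[0,0,0,0.8,-0.44,0,-1],[0,0,0,0.8,-0.44,0,-1],[0,0,0,0.8,-0.44,0,-1],[0,0,0,0.8,-0.44,0,-1],[0,0,0,0.8,-0.44,0,-1],[0,0,0,0.8,-0.4,0,-1],[0,0,0,0,0,0,-1]]]'

```text
time: 6.05
tool_pos: [0.6456, 0.179, 0.135]
tool_rot: [-0.0, 1.0, 0.001, -0.001]
contact_force: [-1.1, -0.5, -1.5]
gripper_width: 0.586
```

>>> carry_out --moves '[[[0,0,0,0,0,0,-1],[0,0,0,0,0,0,-1],[0,0,0,0,0,0,-1]]]'

```text
time: 6.3
tool_pos: [0.6416, 0.1765, 0.1382]
tool_rot: [0.0, 1.0, 0.0, -0.001]
contact_force: [-0.6, 0.7, -1.1]
gripper_width: 0.587
```

```bash
python3 - <<'E'
from h import *
s,f,M=wrist("w4");show(s)
E
```

```text
t 6.3 pos [0.6416 0.1765 0.1382] xax [ 1.     0.001 -0.002] zax [-0.002 -0.    -1.   ] F [-0.6  0.7 -1.1] w 0.587 j [ 0.16  0.22  1.59 -0.    1.34  0.16]
```

View pics/w4.png

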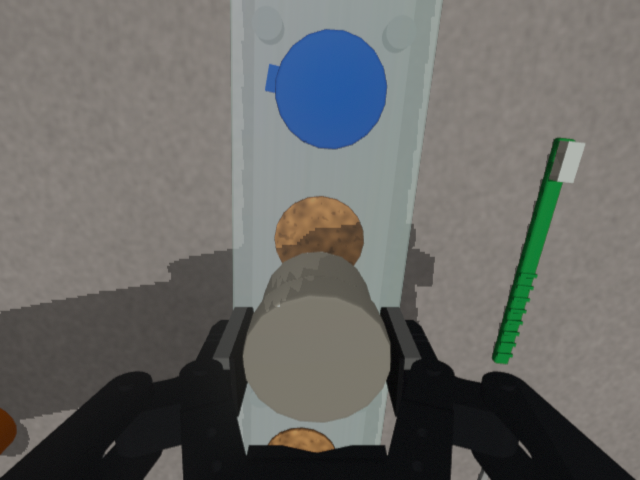

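Pad_a shows at (319,238), in line under the pot. Lowering.

>>> carry_out --moves '[[[0,0,0,0,0,0.4,-1],[0,0,0,0,0,0.6,-1],[0,0,0,0,0,0.5,-1],[0,0,0,0,0,0.3,-1],[0,0,0,0,0,0.2,-1],[0,0,0,0,0,0.05,-1],[0,0,0,0,0,0,-1],[0,0,0,0,0,0,-1]]]'

```text
time: 7.02
tool_pos: [0.6438, 0.1771, 0.0588]
tool_rot: [-0.0, 1.0, 0.001, 0.001]
contact_force: [1.5, -0.3, -1.3]
gripper_width: 0.587
```

```bash
python3 - <<'E'
from h import *
s,f,M=wrist("w5");show(s)
C=cloud(f,M);p=C[345:375,300:335];print(np.nanmedian(p[...,2]))
E
```

```text
t 7.02 pos [0.6438 0.1771 0.0588] xax [1.    0.001 0.002] zax [ 0.002  0.    -1.   ] F [ 1.5 -0.3 -1.3] w 0.587 j [0.16 0.3  1.63 0.   1.2  0.16]
0.08714465252264017
```

>>> carry_out --moves '[[[0,0,0,0,0,0,-1],[0,0,0,0,0,0.03,-1],[0,0,0,0,0,0,-1],[0,0,0,0,0,0,-1]]]'

```text
time: 7.4
tool_pos: [0.643, 0.177, 0.0563]
tool_rot: [-0.0, 1.0, 0.001, 0.0]
contact_force: [-0.7, -0.4, -1.9]
gripper_width: 0.586
```

```bash
python3 - <<'E'
from h import *
s,f,M=wrist("w5");show(s)
C=cloud(f,M);p=C[345:375,300:335];print(np.nanmedian(p[...,2]))
E
```

```text
t 7.4 pos [0.643  0.177  0.0563] xax [1.    0.001 0.   ] zax [ 0.  0. -1.] F [-0.7 -0.4 -1.9] w 0.586 j [ 0.16  0.31  1.63 -0.    1.2   0.16]
0.08472532505160793
```

>>> carry_out --moves '[[[0,0,0,-0.01,0,0.02,-1],[0,0,0,0,0,0,-1],[0,0,0,0,0,0,0.1],[0,0,0,0,0,0,0.4],[0,0,0,0,0,0,0.7],[0,0,0,0,0,0,1],[0,0,0,0,0,0,1],[0,0,0,0,0,0,1]]]'

```text
time: 8.12
tool_pos: [0.6426, 0.177, 0.0554]
tool_rot: [-0.0, 1.0, 0.001, 0.0]
contact_force: [0.0, -0.2, 0.7]
gripper_width: 0.996
```

>>> carry_out --moves '[[[0,0,0,0,0,-0.4,1],[0,0,0,0,0,-0.8,1],[0,0,0,0,0,-1,1],[0,0,0,0,0,-1,1],[0,0,0,0,0,-0.8,1],[0,0,0,0,0,-0.6,1],[0,0,0,0,0,0,1],[0,0,0,0,0,0,1]]]'

```text
time: 8.78
tool_pos: [0.6436, 0.1772, 0.242]
tool_rot: [-0.0, 1.0, 0.001, 0.002]
contact_force: [-0.8, -0.1, -1.2]
gripper_width: 0.998
```

```bash
cat >> h.py <<'E'
def topfit(f,M,uv,H,r=.035,tol=.005):
    C=cloud(f,M);k=(np.abs(C[...,2]-H)<tol);c=ray(f,uv,H,M)[0]
    k&=np.hypot(C[...,0]-c[0],C[...,1]-c[1])<r;p=C[k]
    return len(p),np.median(p[:,2]).round(4),*[np.round(x,4) for x in circ(cv2.convexHull(p[:,:2].astype(np.float32))[:,0])]
E
python3 - <<'E'
from h import *
s,f,M=wrist("w6");show(s);uv=np.linalg.inv(M)@[.642,.178,.084,1];uv=f["K"]@uv[:3];uv=uv[:2]/uv[2];print(uv,topfit(f,M,uv,.084))
E
```

```text
t 8.78 pos [0.6436 0.1772 0.242 ] xax [1.    0.001 0.005] zax [ 0.005  0.001 -1.   ] F [-0.8 -0.1 -1.2] w 0.998 j [0.16 0.14 1.5  0.   1.5  0.16]
[313.86468643 221.34254776] (3162, np.float64(0.0838), array([0.6422, 0.177 ]), np.float64(0.0256))
```

View pics/w6.png

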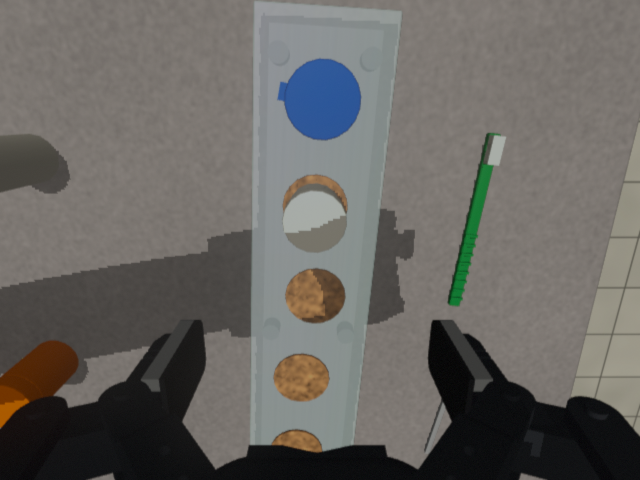

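The pot (315,221) stands on pad_a at (.6422,.1770), 1 mm from the pad centre. Next is the canister.

>>> carry_out --moves '[[[0,0,0,-0.62,0.75,0,1],[0,0,0,-0.62,0.75,0,1],[0,0,0,-0.62,0.75,0,1],[0,0,0,-0.62,0.75,0,1],[0,0,0,-0.62,0.75,0,1],[0,0,0,-0.62,0.75,0,1],[0,0,0,-0.62,0.75,0,1],[0,0,0,-0.62,0.74,0,1]]]'

```text
time: 9.5
tool_pos: [0.4418, -0.0634, 0.2363]
tool_rot: [-0.001, 1.0, 0.001, -0.002]
contact_force: [0.7, -0.7, -0.1]
gripper_width: 1.0
```

>>> carry_out --moves '[[[0,0,0,0,0,0,1],[0,0,0,0,0,0.5,1],[0,0,0,0,0,0.8,1],[0,0,0,0,0,0.8,1],[0,0,0,0,0,0.5,1],[0,0,0,0,0,0,1],[0,0,0,0,0,0,1]]]'

```text
time: 10.08
tool_pos: [0.4426, -0.062, 0.1327]
tool_rot: [-0.001, 1.0, 0.001, -0.003]
contact_force: [0.6, 0.2, 0.8]
gripper_width: 0.999
```

```bash
python3 - <<'E'
from h import *
s,f,M=wrist("w7");show(s);uv=np.linalg.inv(M)@[.4435,-.0625,.08,1];uv=f["K"]@uv[:3];uv=uv[:2]/uv[2];print(uv,topfit(f,M,uv,.08))
E
```

```text
t 10.08 pos [ 0.4426 -0.062   0.1327] xax [ 1.     0.001 -0.006] zax [-0.006  0.002 -1.   ] F [0.6 0.2 0.8] w 0.999 j [-0.31 -0.31  2.11  0.    1.35 -0.31]
[319.06281281 274.14309471] (6636, np.float64(0.0797), array([ 0.4436, -0.0623]), np.float64(0.0257))
```

View pics/w7.png

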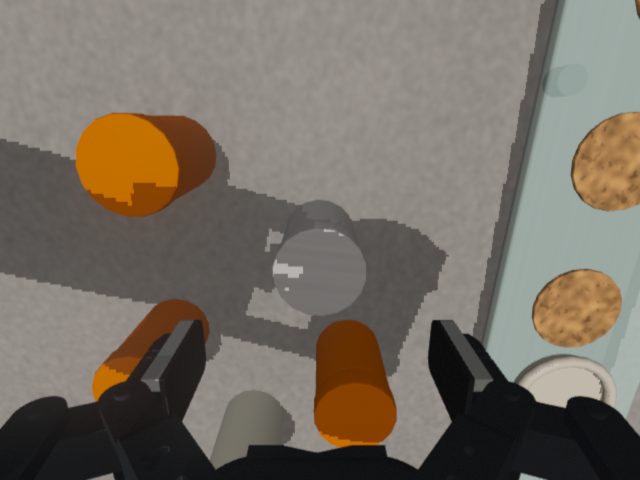

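The grey canister is at (319,273), directly below, with the orange ones clear of the fingers. Descending and gripping.

>>> carry_out --moves '[[[0,0,0,0,0,0.5,1],[0,0,0,0,0,0.8,1],[0,0,0,0,0,0.7,1],[0,0,0,0,0,0.5,1],[0,0,0,0,0,0.25,1],[0,0,0,0,0,0,1],[0,0,0,0,0,0,1]]]'

```text
time: 10.72
tool_pos: [0.4456, -0.0631, 0.0267]
tool_rot: [0.0, 1.0, 0.001, 0.001]
contact_force: [0.6, -0.1, -0.7]
gripper_width: 1.0
```

>>> carry_out --moves '[[[0,0,0,0,0,0,-1],[0,0,0,0,0,0,-1],[0,0,0,0,0,0,-1],[0,0,0,0,0,0,-1],[0,0,0,0,0,0,-1],[0,0,0,0,0,0,-1],[0,0,0,0,0,0,-1],[0,0,0,0,0,0,-1]]]'

```text
time: 11.38
tool_pos: [0.4451, -0.0633, 0.0271]
tool_rot: [0.0, 1.0, 0.001, 0.0]
contact_force: [-3.3, -0.6, 8.4]
gripper_width: 0.581
```

>>> carry_out --moves '[[[0,0,0,0,0,-0.3,-1],[0,0,0,0,0,-0.7,-1],[0,0,0,0,0,-0.7,-1],[0,0,0,0,0,-0.7,-1],[0,0,0,0,0,-0.6,-1],[0,0,0,0,0,-0.3,-1],[0,0,0,0,0,0,-1],[0,0,0,0,0,0,-1]]]'

```text
time: 12.05
tool_pos: [0.4444, -0.0629, 0.1573]
tool_rot: [0.0, 1.0, 0.001, 0.0]
contact_force: [0.5, 0.1, -0.9]
gripper_width: 0.584
```

```bash
cat >> h.py <<'E'
def held(s,f,u=320,v=350):
    M=f["hand_eye"];Q=cloud(f,M);z=np.nanmedian(Q[v-15:v+15,u-15:u+15,2]);k=abs(Q[...,2]-z)<.004
    k[:,:u-110]=0;k[:,u+110:]=0;k&=np.hypot(Q[...,0],Q[...,1])<.035
    p=Q[k][:,:2];cc,r=circ(cv2.convexHull(p.astype(np.float32))[:,0]);print("top tool z",z.round(4),"c",cc.round(4),r.round(4))
E
python3 - <<'E'
from h import *
s,f,M=wrist("w8");show(s);held(s,f)
E
```

```text
t 12.05 pos [ 0.4444 -0.0629  0.1573] xax [1.    0.001 0.001] zax [ 0.001 -0.    -1.   ] F [ 0.5  0.1 -0.9] w 0.584 j [-0.31 -0.34  2.09 -0.    1.39 -0.31]
top tool z -0.0528 c [ 0.0011 -0.0031] 0.027
```

View pics/w8.png

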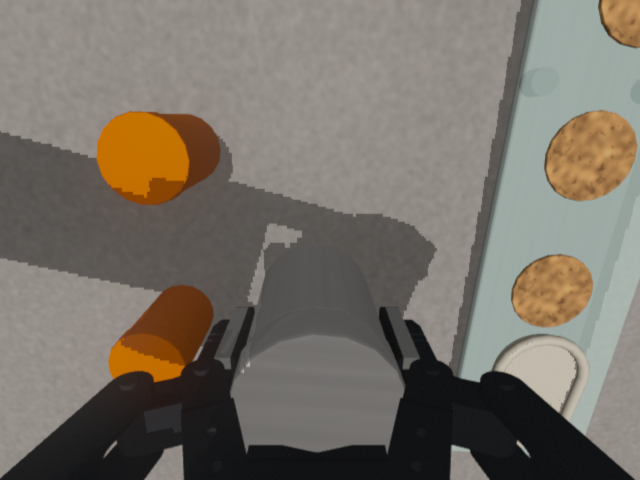

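The canister is held square. Carrying it to pad_b.

>>> carry_out --moves '[[[0,0,0,0.4,-0.3,0,-1],[0,0,0,0.75,-0.58,0,-1],[0,0,0,0.75,-0.58,0,-1],[0,0,0,0.75,-0.58,0,-1],[0,0,0,0.75,-0.58,0,-1],[0,0,0,0.75,-0.58,0,-1],[0,0,0,0.6,-0.4,0,-1],[0,0,0,0.2,-0.16,0,-1]]]'

```text
time: 12.77
tool_pos: [0.6431, 0.09, 0.1537]
tool_rot: [-0.0, 1.0, 0.002, -0.002]
contact_force: [-0.9, -0.0, -1.0]
gripper_width: 0.58
```

>>> carry_out --moves '[[[0,0,0,0,0,0,-1],[0,0,0,0,0,0,-1],[0,0,0,0,0,0,-1],[0,0,0,0,0,0.4,-1],[0,0,0,0,0,0.7,-1],[0,0,0,0,0,0.4,-1],[0,0,0,0,0,0,-1],[0,0,0,0,0,0,-1]]]'

```text
time: 13.43
tool_pos: [0.6404, 0.0869, 0.0961]
tool_rot: [0.0, 1.0, -0.0, -0.002]
contact_force: [0.6, -0.3, -1.4]
gripper_width: 0.58
```

```bash
python3 - <<'E'
from h import *
s,f,M=wrist("w9");show(s);C=cloud(f,M);print(np.nanmedian(C[340:370,305:335,2]))
E
```

```text
t 13.43 pos [0.6404 0.0869 0.0961] xax [ 1.    -0.    -0.003] zax [-0.003 -0.    -1.   ] F [ 0.6 -0.3 -1.4] w 0.58 j [ 0.02  0.22  1.67 -0.    1.26  0.02]
0.14890667705193747
```

View pics/w9.png

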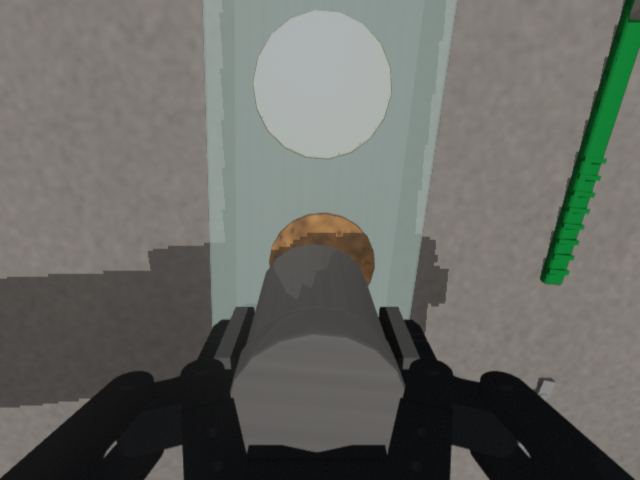

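Pad_b is visible at (322,258), about 1 mm to the +x side. Lowering, with a small correction.

>>> carry_out --moves '[[[0,0,0,0,0,0.2,-1],[0,0,0,0,0,0.3,-1],[0,0,0,0,0,0.2,-1],[0,0,0,0,0,0.1,-1],[0,0,0,0,0,0.05,-1],[0,0,0,0,0,0,-1],[0,0,0,0,0,0,-1],[0,0,0,0,0,0,-1]]]'

```text
time: 14.15
tool_pos: [0.6426, 0.0878, 0.0638]
tool_rot: [-0.0, 1.0, 0.001, 0.0]
contact_force: [0.2, 0.3, -1.4]
gripper_width: 0.582
```

```bash
python3 - <<'E'
from h import *
s,f,M=wrist("w10");show(s);C=cloud(f,M);print(np.nanmedian(C[340:370,305:335,2]))
E
```

```text
t 14.15 pos [0.6426 0.0878 0.0638] xax [1.    0.001 0.001] zax [ 0.001  0.    -1.   ] F [ 0.2  0.3 -1.4] w 0.582 j [ 0.02  0.26  1.68 -0.    1.2   0.02]
0.11666773902288215
```

Top at .1167 against .114 when seated: 2.5 mm more to go, then release.

>>> carry_out --moves '[[[0,0,0,0,0,0.04,-1],[0,0,0,0,0,0.01,-1],[0,0,0,0,0,0,-1],[0,0,0,0,0,0,0.1],[0,0,0,0,0,0,0.4],[0,0,0,0,0,0,0.7],[0,0,0,0,0,0,1],[0,0,0,0,0,0,1]]]'

```text
time: 14.87
tool_pos: [0.6424, 0.0878, 0.0615]
tool_rot: [0.0, 1.0, 0.001, 0.0]
contact_force: [0.9, -1.0, -0.1]
gripper_width: 0.998
```

>>> carry_out --moves '[[[0,0,0,0,0,0,1],[0,0,0,0,0,-0.4,1],[0,0,0,0,0,-0.8,1],[0,0,0,0,0,-1,1],[0,0,0,0,0,-1,1],[0,0,0,0,0,-0.8,1],[0,0,0,0,0,-0.6,1],[0,0,0,0,0,0,1]]]'

```text
time: 15.53
tool_pos: [0.6454, 0.0879, 0.254]
tool_rot: [-0.0, 1.0, 0.001, 0.006]
contact_force: [0.5, 1.3, 1.2]
gripper_width: 1.002
```

```bash
python3 - <<'E'
from h import *
s,f,M=wrist("w11");show(s);
for n,X in(("can",[.642,.088,.114]),("pot",[.642,.178,.084])):
    uv=np.linalg.inv(M)@np.r_[X,1];uv=f["K"]@uv[:3];uv=uv[:2]/uv[2];print(n,uv,topfit(f,M,uv,X[2]))
E
```

```text
t 15.53 pos [0.6454 0.0879 0.254 ] xax [1.    0.001 0.013] zax [ 0.013  0.    -1.   ] F [0.5 1.3 1.2] w 1.002 j [0.02 0.09 1.53 0.   1.5  0.02]
can [309.85448898 228.38636547] (3550, np.float64(0.1137), array([0.6406, 0.0886]), np.float64(0.0256))
pot [309.58994869 102.00364368] (3853, np.float64(0.0836), array([0.6421, 0.1768]), np.float64(0.0257))
```

View pics/w11.png

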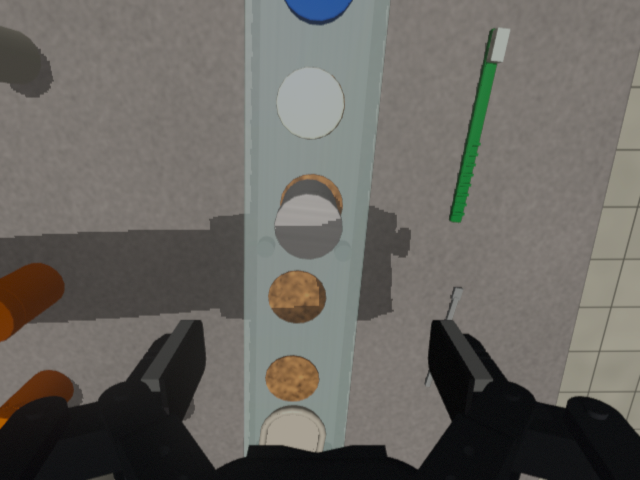

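The canister is on pad_b at (.6406,.0886), 1.6 mm off centre. Next is the bottle.

>>> carry_out --moves '[[[0,0,0,-0.5,-0.24,0,1],[0,0,0,-0.88,-0.43,0,1],[0,0,0,-0.88,-0.43,0,1],[0,0,0,-0.88,-0.43,0,1],[0,0,0,-0.88,-0.43,0,1],[0,0,0,-0.88,-0.43,0,1],[0,0,0,-0.88,-0.43,0,1],[0,0,0,-0.88,-0.43,0,1]]]'

```text
time: 16.25
tool_pos: [0.3732, 0.2176, 0.2432]
tool_rot: [0.0, 1.0, 0.0, -0.001]
contact_force: [-0.6, 1.3, 0.2]
gripper_width: 0.991
```

>>> carry_out --moves '[[[0,0,0,0,0,0,1],[0,0,0,0,0,0.4,1],[0,0,0,0,0,0.8,1],[0,0,0,0,0,0.5,1],[0,0,0,0,0,0,1],[0,0,0,0,0,0,1],[0,0,0,0,0,0,1]]]'

```text
time: 16.83
tool_pos: [0.3762, 0.2175, 0.178]
tool_rot: [-0.0, 1.0, 0.0, 0.0]
contact_force: [-0.6, 0.1, 0.6]
gripper_width: 0.998
```

```bash
python3 - <<'E'
from h import *
s,f,M=wrist("w12");show(s);X=[.3735,.218,.11]
uv=np.linalg.inv(M)@np.r_[X,1];uv=f["K"]@uv[:3];uv=uv[:2]/uv[2];print(uv,topfit(f,M,uv,X[2],r=.03))
E
```

```text
t 16.83 pos [0.3762 0.2175 0.178 ] xax [1.    0.001 0.   ] zax [ 0.  0. -1.] F [-0.6  0.1  0.6] w 0.998 j [ 0.35 -0.4   2.1  -0.    1.44  0.35]
[312.16370756 262.08702841] (1975, np.float64(0.1097), array([0.3735, 0.2191]), np.float64(0.0147))
```

View pics/w12.png

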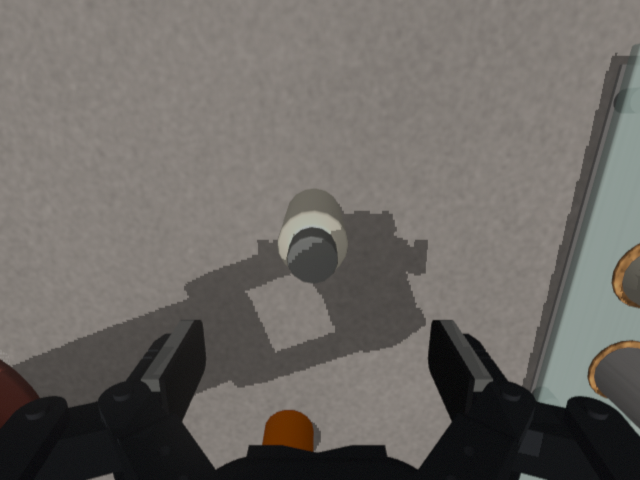

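The bottle cap is at (312,258), and the measured centre is (.3735,.2191). Small correction, then descend and grip.

>>> carry_out --moves '[[[0,0,0,-0.06,-0.03,0.4,1],[0,0,0,0,0,0.8,1],[0,0,0,0,0,0.8,1],[0,0,0,0,0,0.7,1],[0,0,0,0,0,0.4,1],[0,0,0,0,0,0.25,1],[0,0,0,0,0,0,1],[0,0,0,0,0,0,1]]]'

```text
time: 17.55
tool_pos: [0.3744, 0.219, 0.0446]
tool_rot: [-0.0, 1.0, 0.0, 0.001]
contact_force: [1.1, 0.1, -0.4]
gripper_width: 1.002
```

>>> carry_out --moves '[[[0,0,0,0,0,0,-1],[0,0,0,0,0,0,-1],[0,0,0,0,0,0,-1],[0,0,0,0,0,0,-1],[0,0,0,0,0,0,-1],[0,0,0,0,0,0,-1],[0,0,0,0,0,0,-1],[0,0,0,0,0,0,-1]]]'

```text
time: 18.22
tool_pos: [0.3743, 0.2191, 0.0449]
tool_rot: [-0.0, 1.0, 0.001, 0.001]
contact_force: [-2.7, 0.2, 6.6]
gripper_width: 0.518
```

>>> carry_out --moves '[[[0,0,0,0,0,-0.3,-1],[0,0,0,0,0,-0.7,-1],[0,0,0,0,0,-0.7,-1],[0,0,0,0,0,-0.7,-1],[0,0,0,0,0,-0.6,-1],[0,0,0,0,0,-0.3,-1],[0,0,0,0,0,0,-1],[0,0,0,0,0,0,-1]]]'

```text
time: 18.88
tool_pos: [0.3732, 0.2187, 0.175]
tool_rot: [-0.0, 1.0, 0.001, 0.0]
contact_force: [-0.4, -0.9, -1.6]
gripper_width: 0.524
```

```bash
python3 - <<'E'
from h import *
s,f,M=wrist("w13");show(s);held(s,f,320,400);C=cloud(f,f["hand_eye"]);print(C[[300,330,360,380,400,420],320])
E
```

```text
t 18.88 pos [0.3732 0.2187 0.175 ] xax [1.    0.001 0.   ] zax [ 0.  0. -1.] F [-0.4 -0.9 -1.6] w 0.524 j [ 0.36 -0.4   2.1  -0.    1.44  0.36]
top tool z -0.063 c [ 0.0004 -0.0211] 0.0259
[[ 0.00088553 -0.02275831 -0.02521279]
 [ 0.00078048 -0.01951831 -0.03876936]
 [ 0.00071626 -0.01539746 -0.0480081 ]
 [ 0.00064485 -0.01510327 -0.05637541]
 [ 0.00059043 -0.01431902 -0.0630007 ]
 [ 0.00059538 -0.00961118 -0.06452108]]
```

View pics/w13.png

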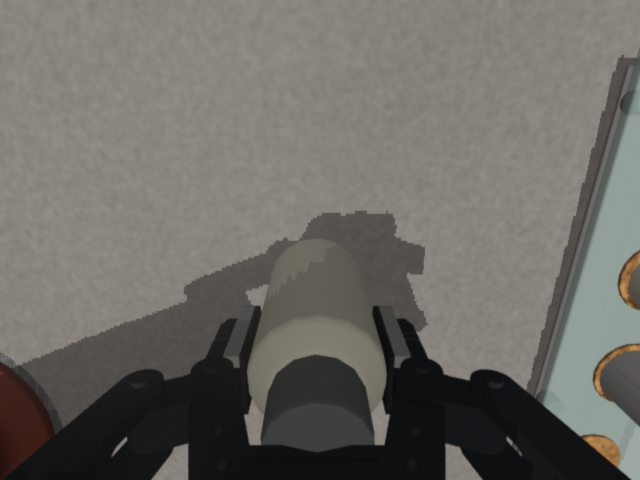

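The bottle is held upright and centred. Carrying it to pad_c.

>>> carry_out --moves '[[[0,0,0,0.35,0.31,-0.2,-1],[0,0,0,0.7,0.63,0,-1],[0,0,0,0.7,0.63,0,-1],[0,0,0,0.7,0.63,0,-1],[0,0,0,0.7,0.63,0,-1],[0,0,0,0.7,0.63,0,-1],[0,0,0,0.7,0.63,0,-1],[0,0,0,0.7,0.63,0,-1]]]'

```text
time: 19.6
tool_pos: [0.5831, 0.0287, 0.1798]
tool_rot: [-0.0, 1.0, 0.0, -0.003]
contact_force: [-0.5, 0.2, -0.8]
gripper_width: 0.522
```

>>> carry_out --moves '[[[0,0,0,0.7,0.63,0,-1],[0,0,0,0.4,0.33,0,-1],[0,0,0,0,0,0,-1],[0,0,0,0,0,0,-1],[0,0,0,0,0,0.3,-1],[0,0,0,0,0,0.7,-1],[0,0,0,0,0,0.5,-1],[0,0,0,0,0,0,-1]]]'

```text
time: 20.27
tool_pos: [0.6222, -0.0065, 0.1159]
tool_rot: [-0.001, 1.0, 0.001, -0.006]
contact_force: [-1.4, 0.6, -2.6]
gripper_width: 0.523
```

>>> carry_out --moves '[[[0,0,0,0,0,0,-1],[0,0,0,0,0,0.3,-1],[0,0,0,0,0,0.3,-1],[0,0,0,0,0,0.2,-1],[0,0,0,0,0,0,-1],[0,0,0,0,0,0,-1],[0,0,0,0,0,0,-1]]]'

```text
time: 20.85
tool_pos: [0.6278, -0.0083, 0.0916]
tool_rot: [0.0, 1.0, 0.001, 0.0]
contact_force: [0.9, -0.5, -1.0]
gripper_width: 0.517
```

```bash
python3 - <<'E'
from h import *
s,f,M=wrist("w14");show(s);C=cloud(f,M);print(np.nanmedian(C[418:426,310:330,2]))
E
```

```text
t 20.85 pos [ 0.6278 -0.0083  0.0916] xax [1.    0.001 0.001] zax [ 0.001 -0.    -1.   ] F [ 0.9 -0.5 -1. ] w 0.517 j [-0.13  0.18  1.72  0.    1.24 -0.13]
0.15641247418399784
```

View pics/w14.png

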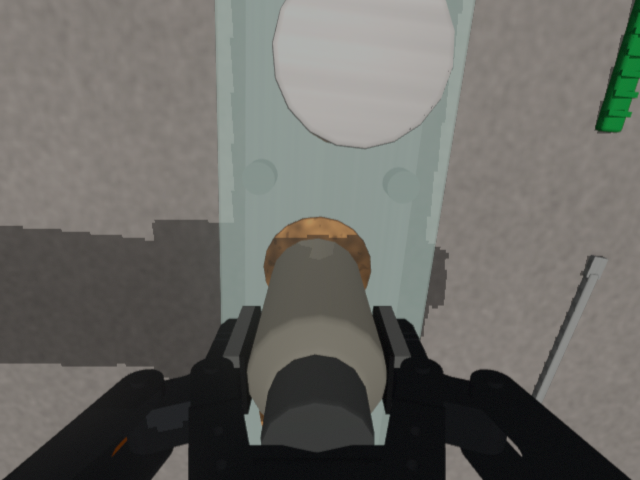

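Pad_c at (318,258) is in line under the bottle. Cap top is at .1564 against .144 when seated: 12 mm to go.

>>> carry_out --moves '[[[0,0,0,0,0,0.15,-1],[0,0,0,0,0,0.1,-1],[0,0,0,0,0,0.02,-1],[0,0,0,0,0,0,-1],[0,0,0,0,0,0,-1],[0,0,0,0,0,0,-1]]]'

```text
time: 21.4
tool_pos: [0.6276, -0.0082, 0.0806]
tool_rot: [0.0, 1.0, 0.001, 0.0]
contact_force: [0.7, 0.5, -1.6]
gripper_width: 0.52
```

```bash
python3 - <<'E'
from h import *
s,f,M=wrist("w15");show(s);C=cloud(f,M);print(np.nanmedian(C[418:426,310:330,2]))
E
```

```text
t 21.4 pos [ 0.6276 -0.0082  0.0806] xax [1.    0.001 0.   ] zax [ 0. -0. -1.] F [ 0.7  0.5 -1.6] w 0.52 j [-0.13  0.19  1.72 -0.    1.23 -0.13]
0.14528020188459229
```

>>> carry_out --moves '[[[0,0,0,0,0,0.02,-1],[0,0,0,0,0,0.01,-1],[0,0,0,0,0,0,-1],[0,0,0,0,0,0,0],[0,0,0,0,0,0,0.3],[0,0,0,0,0,0,0.6],[0,0,0,0,0,0,1],[0,0,0,0,0,0,1]]]'

```text
time: 22.12
tool_pos: [0.6277, -0.0083, 0.0796]
tool_rot: [0.0, 1.0, 0.001, 0.0]
contact_force: [0.2, -0.1, 0.8]
gripper_width: 1.001
```

>>> carry_out --moves '[[[0,0,0,0,0,0,1],[0,0,0,0,0,-0.4,1],[0,0,0,0,0,-0.8,1],[0,0,0,0,0,-1,1],[0,0,0,0,0,-0.8,1],[0,0,0,0,0,-0.7,1],[0,0,0,0,0,-0.4,1],[0,0,0,0,0,0,1]]]'

```text
time: 22.78
tool_pos: [0.63, -0.0085, 0.2495]
tool_rot: [0.001, 1.0, 0.001, 0.005]
contact_force: [0.2, 0.1, 0.7]
gripper_width: 0.998
```

```bash
python3 - <<'E'
from h import *
s,f,M=wrist("w16");show(s);
for n,X in(("bot",[.6275,-.008,.144]),("can",[.642,.088,.114])):
    uv=np.linalg.inv(M)@np.r_[X,1];uv=f["K"]@uv[:3];uv=uv[:2]/uv[2];print(n,uv,topfit(f,M,uv,X[2]))
E
```

```text
t 22.78 pos [ 0.63   -0.0085  0.2495] xax [1.    0.001 0.01 ] zax [ 0.01  -0.001 -1.   ] F [0.2 0.1 0.7] w 0.998 j [-0.13  0.05  1.59 -0.    1.5  -0.13]
bot [311.58657653 241.73092483] (1476, np.float64(0.1436), array([ 0.6266, -0.0084]), np.float64(0.0146))
can [333.32660411  89.69895145] (5006, np.float64(0.1135), array([0.6405, 0.0883]), np.float64(0.0257))
```

View pics/w16.png

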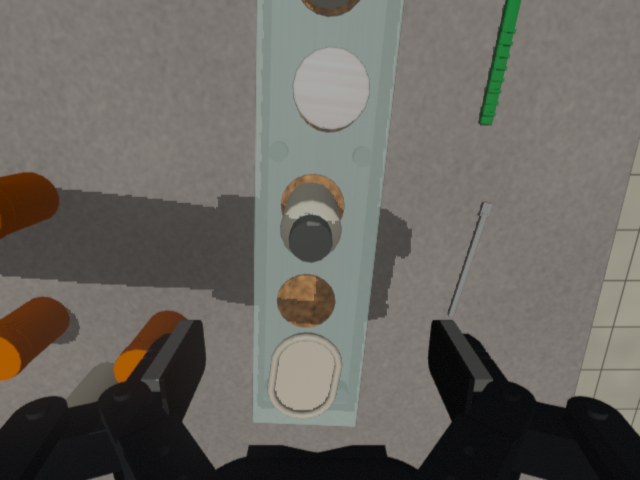

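The bottle is on pad_c at (.6266,-.0084), 1 mm off. Next I'll go above the pump, re-measuring pad_d from this frame.

>>> carry_out --moves '[[[0,0,0,-0.4,0.35,-0.1,1],[0,0,0,-0.78,0.67,-0.1,1],[0,0,0,-0.78,0.67,-0.1,1],[0,0,0,-0.78,0.67,-0.1,1],[0,0,0,-0.78,0.67,0,1],[0,0,0,-0.78,0.67,0,1],[0,0,0,-0.78,0.67,0,1],[0,0,0,-0.78,0.67,0,1]]]'

```text
time: 23.5
tool_pos: [0.391, -0.2102, 0.2565]
tool_rot: [-0.001, 1.0, 0.001, -0.001]
contact_force: [-0.3, -1.7, 1.3]
gripper_width: 0.999
```

>>> carry_out --moves '[[[0,0,0,-0.2,0.2,0,1],[0,0,0,0,0,0,1],[0,0,0,0,0,0,1],[0,0,0,0,0,0,1]]]'

```text
time: 23.83
tool_pos: [0.3855, -0.2173, 0.2579]
tool_rot: [-0.001, 1.0, 0.001, -0.001]
contact_force: [-0.2, 0.5, 0.2]
gripper_width: 0.996
```

```bash
python3 - <<'E'
from h import *
f=dict(np.load("w16.npz"));W,h=padfit(f,f["M"],(265,262,345,335));print("d",circ(W))
s,f,M=wrist("w17");show(s)
C=cloud(f,M);k=(abs(C[...,2]-.138)<.006)&(np.hypot(C[...,0]-.385,C[...,1]+.219)<.06)
m=k.astype(np.uint8);p=C[k];print(len(p))
mm=cv2.morphologyEx(m,cv2.MORPH_OPEN,cv2.getStructuringElement(cv2.MORPH_ELLIPSE,(17,17)));q=C[mm>0]
cs=max(cv2.findContours(mm,cv2.RETR_EXTERNAL,cv2.CHAIN_APPROX_NONE)[0],key=len)[:,0]
c,r=circ(q[:,:2][cv2.convexHull(q[:,:2].astype(np.float32),returnPoints=False)[:,0]]);print("head",c,r,cs.mean(0))
far=p[np.argmax(np.hypot(*(p[:,:2]-c).T))];d=far[:2]-c;print("nozzle",d,np.degrees(np.arctan2(d[1],d[0])))
b=(abs(C[...,2]-.106)<.004)&(np.hypot(C[...,0]-c[0],C[...,1]-c[1])<.04);print("body",b.sum(),circ(cv2.convexHull(C[b][:,:2].astype(np.float32))[:,0]))
E
```

```text
d (array([ 0.62087121, -0.10713348]), np.float64(0.029011999303350224))
t 23.83 pos [ 0.3855 -0.2173  0.2579] xax [ 1.     0.002 -0.001] zax [-0.001  0.002 -1.   ] F [-0.2  0.5  0.2] w 0.996 j [-0.68 -0.42  1.98  0.    1.58 -0.68]
1524
head [ 0.38834373 -0.22155236] 0.012904582487253215 [321.15 242.27]
nozzle [-0.01200661  0.02336758] 117.19477814565096
body 981 (array([ 0.38819183, -0.22555661]), np.float64(0.024529603639325215))
```

View pics/w17.png

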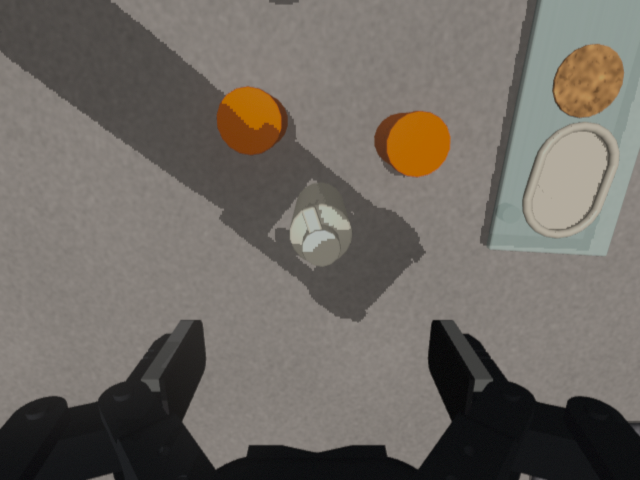

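The pump is below at head (321,243) / body (321,225), with its nozzle pointing up-left to (310,210). That is close to perpendicular to the jaws, so no turn is needed. I'll refine its axis.

```bash
python3 - <<'E'
from h import *
from scipy.optimize import least_squares
f=dict(np.load("w17.npz"));M=f["M"];C=cloud(f,M);t=dict(np.load("top0.npz"));D=cloud(t)
for n,A in(("wrist",C),("top",D)):
    near=np.hypot(A[...,0]-.388,A[...,1]+.222)<.05
    k=near&(A[...,2]>.03)&(A[...,2]<.1);p=A[k]   # side wall points
    if len(p)>20:
        r=least_squares(lambda c:np.hypot(p[:,0]-c[0],p[:,1]-c[1])-.025,[.388,-.222],loss="soft_l1",f_scale=.002);print(n,"side",len(p),r.x)
    k=near&(A[...,2]>.128)
    p=A[k][:,:2];p=p.astype(np.float32)
    # head: away-from-nozzle rim points, r=.014
    h=cv2.convexHull(p)[:,0];d=np.array([-.31,.95]);q=h[(h-[.388,-.222])@d<0.004]
    r=least_squares(lambda c:np.hypot(q[:,0]-c[0],q[:,1]-c[1])-.0137,[.388,-.222],loss="soft_l1",f_scale=.001);print("  head rim",len(q),r.x)
im=cv2.imread("pics/w17.png")[170:280,270:380];cv2.imwrite("pics/c3.png",cv2.resize(im,None,fx=5,fy=5))
E
```

```text
wrist side 733 [ 0.38817743 -0.22630836]
  head rim 18 [ 0.42506865 -0.21605022]
top side 201 [ 0.38809647 -0.22656703]
  head rim 11 [ 0.38813637 -0.22536164]
```

View pics/c3.png

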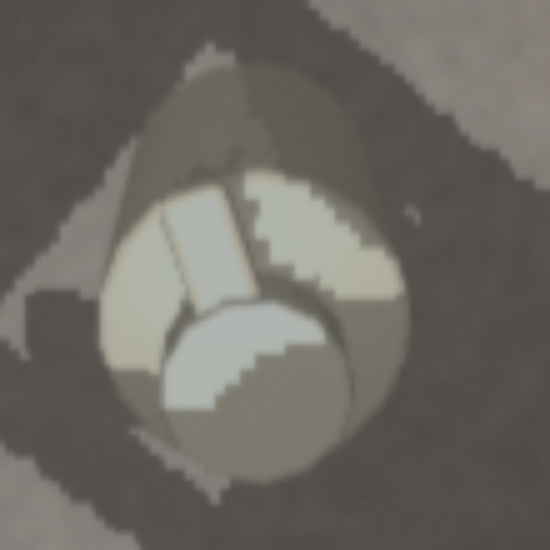

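The pump's axis is (.388,-.226), consistent across the side walls, body and head. Descending.

>>> carry_out --moves '[[[0,0,0,0.06,0.22,0.4,1],[0,0,0,0,0,0.8,1],[0,0,0,0,0,0.8,1],[0,0,0,0,0,0.8,1],[0,0,0,0,0,0.5,1],[0,0,0,0,0,0.2,1],[0,0,0,0,0,0,1],[0,0,0,0,0,0,1]]]'

```text
time: 24.55
tool_pos: [0.3885, -0.2266, 0.1199]
tool_rot: [0.0, 1.0, 0.001, 0.0]
contact_force: [-0.0, 0.5, -0.1]
gripper_width: 1.001
```

```bash
python3 - <<'E'
from h import *
s,f,M=wrist("w18");show(s)
A=cloud(f,M);near=np.hypot(A[...,0]-.388,A[...,1]+.222)<.04
k=near&(A[...,2]>.03)&(A[...,2]<.1);k[:,:220]=0;k[:,430:]=0;p=A[k]
from scipy.optimize import least_squares
print(least_squares(lambda c:np.hypot(p[:,0]-c[0],p[:,1]-c[1])-.025,[.388,-.222],loss="soft_l1",f_scale=.002).x,len(p))
E
```

```text
t 24.55 pos [ 0.3885 -0.2266  0.1199] xax [1.    0.002 0.   ] zax [ 0. -0. -1.] F [-0.   0.5 -0.1] w 1.001 j [-0.69 -0.29  2.12  0.    1.31 -0.7 ]
[ 0.38813702 -0.22596955] 2843
```

View pics/w18.png

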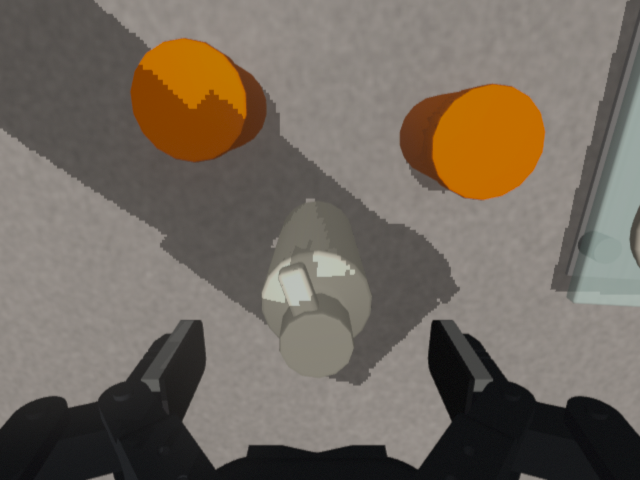

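The pump is centred between the fingers, head at (316,342). Down 45 mm and close.

>>> carry_out --moves '[[[0,0,0,0,-0.01,0.4,1],[0,0,0,0,0,0.4,1],[0,0,0,0,0,0.22,1],[0,0,0,0,0,0.1,1],[0,0,0,0,0,0,1],[0,0,0,0,0,0,1]]]'

```text
time: 25.1
tool_pos: [0.3884, -0.227, 0.0756]
tool_rot: [0.0, 1.0, 0.001, 0.001]
contact_force: [0.3, 0.7, 0.4]
gripper_width: 0.996
```

>>> carry_out --moves '[[[0,0,0,0,0,0,-1],[0,0,0,0,0,0,-1],[0,0,0,0,0,0,-1],[0,0,0,0,0,0,-1],[0,0,0,0,0,0,-1],[0,0,0,0,0,0,-1],[0,0,0,0,0,0,-1],[0,0,0,0,0,0,-1]]]'

```text
time: 25.77
tool_pos: [0.3886, -0.2272, 0.0757]
tool_rot: [0.001, 1.0, 0.001, 0.001]
contact_force: [0.5, -0.6, 6.2]
gripper_width: 0.562
```

>>> carry_out --moves '[[[0,0,0,0,0,-0.3,-1],[0,0,0,0,0,-0.7,-1],[0,0,0,0,0,-0.7,-1],[0,0,0,0,0,-0.7,-1],[0,0,0,0,0,-0.6,-1],[0,0,0,0,0,-0.3,-1],[0,0,0,0,0,0,-1],[0,0,0,0,0,0,-1]]]'

```text
time: 26.43
tool_pos: [0.3875, -0.2263, 0.2057]
tool_rot: [-0.0, 1.0, 0.001, -0.0]
contact_force: [-0.0, -0.3, -2.0]
gripper_width: 0.564
```

```bash
python3 - <<'E'
from h import *
from scipy.optimize import least_squares
s,f,M=wrist("w19");show(s)
A=cloud(f,f["hand_eye"])
for v in(250,270,290,300,310,330,350): print(v,A[v,320])
k=(np.hypot(A[...,0],A[...,1])<.04)&(A[...,2]<.06)&(A[...,2]>.0);k[:,:250]=0;k[:,390:]=0;p=A[k];print(len(p))
print(least_squares(lambda c:np.hypot(p[:,0]-c[0]-c[2]*p[:,2],p[:,1]-c[1]-c[3]*p[:,2])-.025,[0,0,0,0],loss="soft_l1",f_scale=.002).x)
g=__import__("plant").grab_frame("scene");cv2.imwrite("pics/s19.png",g["frame"][:,:,::-1]);np.savez("s19.npz",**g)
E
```

```text
t 26.43 pos [ 0.3875 -0.2263  0.2057] xax [ 1.     0.001 -0.001] zax [-0.001  0.    -1.   ] F [-0.  -0.3 -2. ] w 0.564 j [-0.69 -0.38  2.03 -0.    1.48 -0.7 ]
250 [ 0.00122969 -0.02599857  0.01589541]
270 [ 0.00103022 -0.02609438 -0.00707084]
290 [ 0.00087638 -0.02618524 -0.02477622]
300 [ 0.00082862 -0.02544504 -0.03061342]
310 [ 0.00081732 -0.02314879 -0.03293701]
330 [ 0.00081097 -0.01787861 -0.03600934]
350 [ 0.00081609 -0.01204691 -0.03800945]
3501
[-0.00020839 -0.00100568  0.00147061  0.0017239 ]
```

View pics/w19.png

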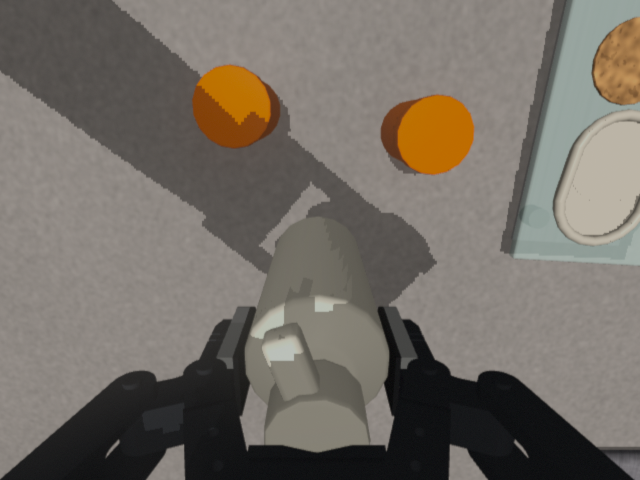

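View pics/s19.png

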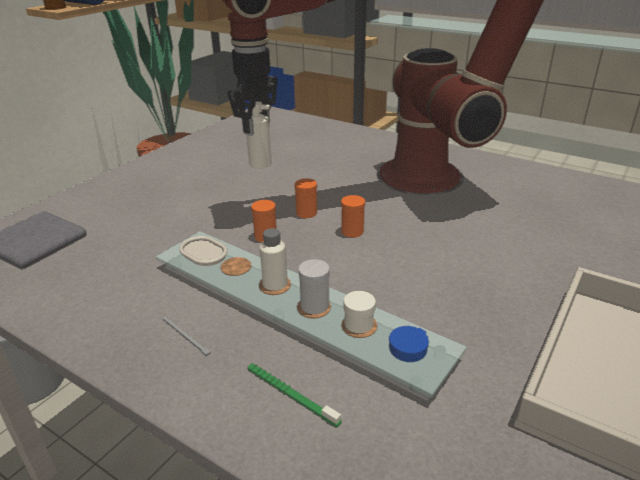

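The pump is held upright, with the axis about 1 mm toward +y. The scene view shows the other three containers standing on pads c, b and a. Carrying the pump to pad_d.

>>> carry_out --moves '[[[0,0,0,0.4,-0.2,0,-1],[0,0,0,0.8,-0.4,0,-1],[0,0,0,0.8,-0.4,0,-1],[0,0,0,0.8,-0.4,0,-1],[0,0,0,0.8,-0.4,0,-1],[0,0,0,0.8,-0.4,0,-1],[0,0,0,0.8,-0.42,0,-1],[0,0,0,0.63,-0.33,0,-1]]]'

```text
time: 27.2
tool_pos: [0.6215, -0.1063, 0.2031]
tool_rot: [-0.001, 1.0, 0.001, -0.002]
contact_force: [-0.6, -0.5, 0.3]
gripper_width: 0.565
```

>>> carry_out --moves '[[[0,0,0,0,0,0,-1],[0,0,0,0,0,0,-1],[0,0,0,0,0,0,-1],[0,0,0,0,0,0.4,-1],[0,0,0,0,0,0.7,-1],[0,0,0,0,0,0.6,-1],[0,0,0,0,0,0.3,-1],[0,0,0,0,0,0,-1]]]'

```text
time: 27.87
tool_pos: [0.6172, -0.1081, 0.1219]
tool_rot: [-0.001, 1.0, -0.0, -0.004]
contact_force: [-0.5, 0.1, -0.8]
gripper_width: 0.568
```

>>> carry_out --moves '[[[0,0,0,0,0,0,-1],[0,0,0,0,0,0,-1]]]'

```text
time: 28.03
tool_pos: [0.6215, -0.1089, 0.1283]
tool_rot: [0.0, 1.0, 0.0, 0.001]
contact_force: [0.2, 1.2, -1.3]
gripper_width: 0.569
```

```bash
cat >> h.py <<'E'
def pumpaxis(f,M,c0,lo,hi):
    from scipy.optimize import least_squares
    A=cloud(f,M);k=(np.hypot(A[...,0]-c0[0],A[...,1]-c0[1])<.04)&(A[...,2]<hi)&(A[...,2]>lo);k[:,:250]=0;k[:,390:]=0;p=A[k]
    print("axis",least_squares(lambda c:np.hypot(p[:,0]-c[0],p[:,1]-c[1])-.025,c0,loss="soft_l1",f_scale=.002).x.round(4),len(p))
E
python3 - <<'E'
from h import *
s,f,M=wrist("w20");show(s);pumpaxis(f,M,[.6208,-.107],.08,.14);A=cloud(f,M);print(np.nanmin(A[300:440,270:370,2]),np.nanmax(A[380:440,290:350,2]))
E
```

```text
t 28.03 pos [ 0.6215 -0.1089  0.1283] xax [1.    0.001 0.002] zax [ 0.002 -0.001 -1.   ] F [ 0.2  1.2 -1.3] w 0.569 j [-0.29  0.15  1.69 -0.    1.3  -0.29]
axis [ 0.6214 -0.1079] 4413
0.0286594923616017 0.19400157439340845
```

View pics/w20.png

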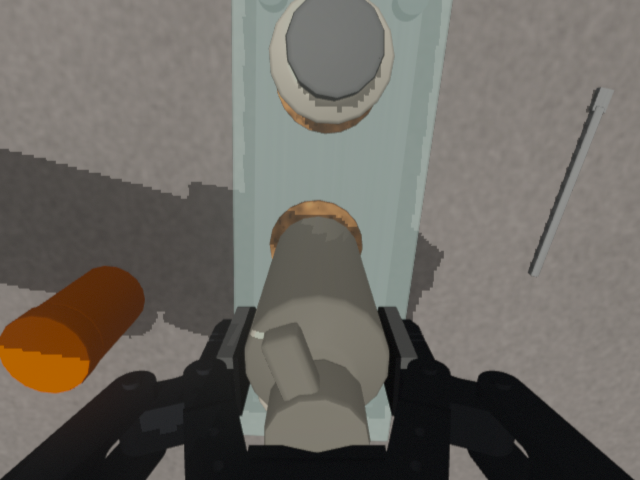

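Pad_d at (317,240) lines up with the pump; its axis is within 1 mm. Lowering.

>>> carry_out --moves '[[[0,0,0,-0.01,-0.02,0.15,-1],[0,0,0,0,0,0.15,-1],[0,0,0,0,0,0.1,-1],[0,0,0,0,0,0.03,-1],[0,0,0,0,0,0,-1],[0,0,0,0,0,0,-1],[0,0,0,0,0,0,-1]]]'

```text
time: 28.67
tool_pos: [0.6206, -0.1074, 0.1097]
tool_rot: [0.0, 1.0, 0.001, 0.0]
contact_force: [-1.9, 0.9, 3.3]
gripper_width: 0.565
```

```bash
python3 - <<'E'
from h import *
s,f,M=wrist("w21");show(s);pumpaxis(f,M,[.6208,-.107],.06,.13)
E
```

```text
t 28.67 pos [ 0.6206 -0.1074  0.1097] xax [1.    0.001 0.   ] zax [ 0. -0. -1.] F [-1.9  0.9  3.3] w 0.565 j [-0.29  0.16  1.7   0.    1.27 -0.29]
axis [ 0.6205 -0.1063] 5712
```

Light contact (3 N up), pump seated and on axis. Releasing and backing straight up.

>>> carry_out --moves '[[[0,0,0,0,0,0,-1],[0,0,0,0,0,0,0.1],[0,0,0,0,0,0,0.4],[0,0,0,0,0,0,0.7],[0,0,0,0,0,0,1],[0,0,0,0,0,0,1],[0,0,0,0,0,0,1],[0,0,0,0,0,0,1]]]'

```text
time: 29.38
tool_pos: [0.6203, -0.1074, 0.109]
tool_rot: [-0.0, 1.0, 0.001, -0.0]
contact_force: [-0.5, 0.6, -0.1]
gripper_width: 0.999
```

>>> carry_out --moves '[[[0,0,0,0,0,-0.3,1],[0,0,0,0,0,-0.7,1],[0,0,0,0,0,-0.9,1],[0,0,0,0,0,-0.9,1],[0,0,0,0,0,-0.8,1],[0,0,0,0,0,-0.5,1],[0,0,0,0,0,0,1],[0,0,0,0,0,0,1]]]'

```text
time: 30.05
tool_pos: [0.6213, -0.1077, 0.2763]
tool_rot: [0.001, 1.0, 0.001, 0.002]
contact_force: [0.1, -0.1, -0.2]
gripper_width: 1.002
```

>>> carry_out --moves '[[[0,0,0,-0.5,0,0,1],[0,0,0,-0.9,0,0,1],[0,0,0,-0.9,0,0,1],[0,0,0,-0.9,0,0,1],[0,0,0,-0.9,0,0,1],[0,0,0,-0.5,0,0,1],[0,0,0,0,0,0,1],[0,0,0,0,0,0,1]]]'

```text
time: 30.72
tool_pos: [0.4353, -0.1074, 0.2718]
tool_rot: [-0.0, 1.0, 0.0, -0.001]
contact_force: [-0.2, -1.0, 0.0]
gripper_width: 1.004
```

```bash
python3 - <<'E'
from h import *
from plant import grab_frame,state
from scipy.optimize import least_squares
show(state())
for n in("scene","top"):
    f=grab_frame(n);cv2.imwrite(f"pics/{n}9.png",f["frame"][:,:,::-1]);M=f["world_from_camera"];A=cloud(f)
    o=dict(np.load(n+"0.npz"))
    for nm,X,R in(("pump",[.6208,-.107,.174],.025),("bottle",[.6275,-.008,.144],.023),("can",[.642,.088,.114],.025),("pot",[.642,.178,.084],.024)):
        k=(np.hypot(A[...,0]-X[0],A[...,1]-X[1])<.045)&(A[...,2]>.05)&(A[...,2]<{"pump":.135,"bottle":.11,"can":.095,"pot":.063}[nm]);p=A[k]
        c=least_squares(lambda c:np.hypot(p[:,0]-c[0]-c[2]*(p[:,2]-.08),p[:,1]-c[1]-c[3]*(p[:,2]-.08))-R,[X[0],X[1],0,0],loss="soft_l1",f_scale=.002).x if len(p)>20 else None
        uv=np.linalg.inv(M)@np.r_[X,1];uv=f["K"]@uv[:3];uv=uv[:2]/uv[2]
        try: t=topfit(f,M,uv,X[2],r=.035,tol=.006)
        except Exception as e: t=e
        print(n,nm,uv.round(),"side",len(p),None if c is None else c.round(4),"top",t)
    for nm,(lo,hi) in(("blue",((95,120,60),(130,255,255))),):
        for g in(o,f):
            m=cv2.inRange(cv2.cvtColor(g["frame"],cv2.COLOR_RGB2HSV),lo,hi)
            nn,l,s,c=cv2.connectedComponentsWithStats(m);c=c[1:][s[1:,4]>400];print(nm,c.round(1).tolist())
E
```

```text
t 30.72 pos [ 0.4353 -0.1074  0.2718] xax [ 1.     0.    -0.001] zax [-0.001  0.001 -1.   ] F [-0.2 -1.   0. ] w 1.004 j [-0.41 -0.41  1.95  0.    1.6  -0.41]
scene pump [228. 200.] side 1048 [ 0.6196 -0.1056 -0.     -0.0017] top (131, np.float64(0.1708), array([ 0.6189, -0.0975]), np.float64(0.0183))
scene bottle [271. 231.] side 703 [ 0.6256 -0.0078  0.0065  0.0013] top (141, np.float64(0.1414), array([ 0.6272, -0.0068]), np.float64(0.0147))
scene can [312. 266.] side 621 [ 0.6396  0.0893 -0.0039 -0.0021] top (481, np.float64(0.1117), array([0.6408, 0.0903]), np.float64(0.0259))
scene pot [359. 299.] side 169 [ 0.6417  0.1773  0.0194 -0.0254] top (551, np.float64(0.0816), array([0.6423, 0.1785]), np.float64(0.0258))
blue [[267.0, 86.4], [408.4, 343.0]]
blue [[249.8, 85.8], [408.4, 343.1]]
top pump [392. 172.] side 221 [ 6.207e-01 -1.070e-01  8.000e-04 -4.000e-04] top (230, np.float64(0.1727), array([ 0.6173, -0.0984]), np.float64(0.0189))
top bottle [337. 176.] side 183 [ 0.6269 -0.0092  0.0015  0.0054] top (193, np.float64(0.1432), array([ 0.626 , -0.0091]), np.float64(0.0144))
top can [287. 175.] side 149 [ 0.6407  0.0881 -0.0024  0.0081] top (522, np.float64(0.1133), array([0.64  , 0.0876]), np.float64(0.0254))
top pot [244. 182.] side 37 [ 0.642   0.1762 -0.012  -0.0178] top (501, np.float64(0.0834), array([0.6417, 0.1759]), np.float64(0.0257))
blue [[203.9, 185.8]]
blue [[204.0, 185.8]]
```

View pics/scene9.png

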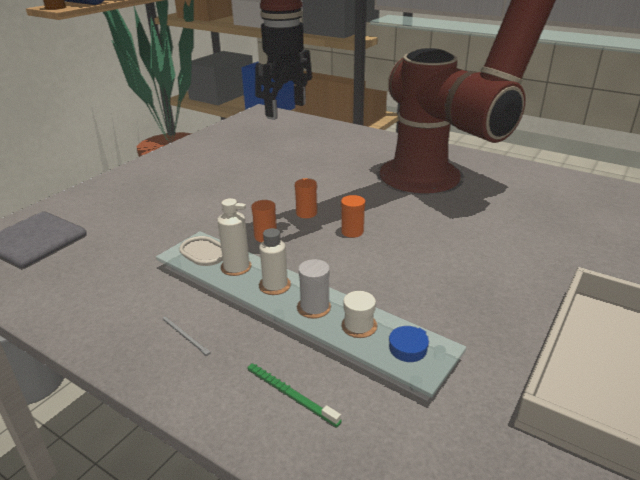

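View pics/top9.png

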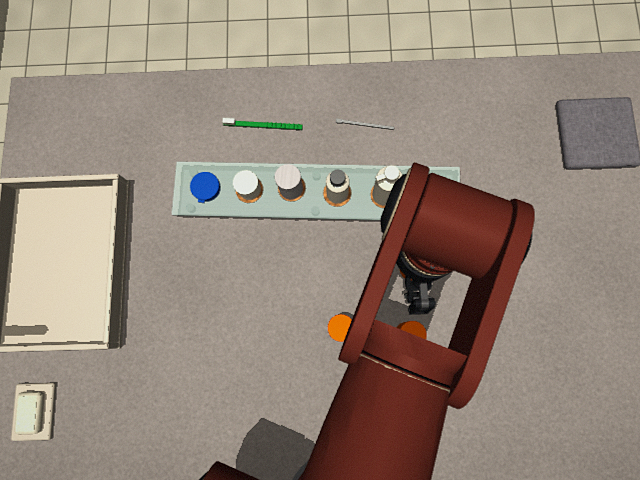

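The scene view shows pump (233,240), bottle (274,265), canister (314,290) and pot (360,313) upright, each on its pad. The tray (203,250) and pill box (408,343) look unmoved, and the gripper is clear. Handing in.

```bash
python3 -c "
from plant import ticket
print(ticket.job_done())"
```

```text
the job is handed in; nothing more can be done
None
```

The four containers stand upright on the cork pads in height order: pump on pad_d next to the tray, then bottle on pad_c, canister on pad_b, and pot on pad_a at the pill box end. I handed the job in at about 31 s, with the gripper clear of everything.

- **Centring:** the top-camera side-wall fits put the four within about 2 mm of their pad centres. The wrist camera agreed for the three smaller containers: pot 1.0 mm, canister 1.6 mm, bottle 1 mm.
- **Upright:** fitted tilts were under 0.01 for the three taller containers. The pot's fit was noisy, up to 0.025 from few points, but its lid read at the right height.
- **Tray and pill box:** the pill box stayed within 0.1 pixel of its starting place in both views. I judged the tray by eye in the scene view only, because the arm hid it from the top camera.
- **Disagreements:** the scene camera reads heights about 2–3 mm low and its positions differ from the other cameras by 1–2 mm. The fits to the top of the pump's head are off because the nozzle pulls them sideways, so I relied on its side walls.

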